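Slide the burner home under a model boiler and shut the test gate

TASK

Get the model boiler ready for its test run: bring the burner in through the open gate and slide it nose first through the low tunnel under the boiler, past the spring that rubs on it, until it bears firmly on the sprung depth stop inside, never forcing it (under 20 N on the stop). Leave it home, resting against the stop, then gently swing the little gate fully shut behind it, disturbing nothing else.

Things in the scene. Friction and masses are not known exactly. Their poses are not given: they have to be found in the camera images.
- testbed: Fixed grey slab 420 x 340 mm, 10 mm thick, with boiler, gate and fence (top 62, posts 72 mm above desk); place and yaw vary. Origin: desk level, below the middle of the tunnel mouth; x runs into the tunnel (the way to push), y left of that, z up. Slab: x -210 to 210, y -215 to 125 mm, top z = 10. Casing and brass barrel (84 mm wide) stand over x > 0, top 127 mm, fittings 175, chimney 220 mm above desk.
- mouth (a point): Middle of the tunnel mouth at slab level (testbed 0, 0, 10 mm). Rails 48 mm apart run from x = 0 to 150; headroom under their lips is 20.5 mm above the slab. The entry flares from x = -20: 66 mm wide, 28 mm high. Leaf spring in the right (-y) rail: the nose meets it at x about 30 to 45 (a push of up to about 6 N), after that it drags steadily, about 1 to 4 N.
- tunnel_end (a point): Far end of the tunnel at slab level (testbed x = 150 mm). Before it stands the depth stop, clamped at an unknown setting: a steel buffer plate 34 mm wide, 14 high, on the centre line, on a stiff spring (5 N per mm, 6 mm of travel, then solid). Its free face lies anywhere from testbed x = 77 to 107 mm. Hidden and not measured: it is felt only as the push rising above the drag of the leaf spring.
- burner: Loose gas burner, about 120 g, 184 mm long. Origin: on its underside, below the middle of the black grip; x towards the nose, z up. Steel tray x 80 to 164 mm, 44 mm wide (38 over the last 6 mm), 18 high, three terracotta plates on top; 7 mm rod at 12 mm height from grip to tray; a small foot under the grip. Centre of mass near x = 88 mm. Lies on the desk outside the gate at the start.
- burner_grip (a point): Middle of the black grip, 22 mm above the burner's underside: 40 mm long (burner x -20 to 20), 14 mm wide, from 10 to 34 mm above the underside, flat end at x = -20.
- burner_nose (a point): Middle of the tray's front face (burner x = 164, 9 mm above the underside); this face meets the depth stop's buffer.
- gate (a joint): Angle of the wooden picket gate about its upright pivot, rad: 0 is shut (in line with the fence across the slab), positive is swung open outward, away from the boiler; up to 2.1. Light friction holds it where it is left (about 0.05 N m); a rigid limit at 0.
- gate_pivot (a point): Top of the gate's pivot, on the gate's axis: testbed x = -135, y = +92 mm, 62 mm above the desk.
- gate_end (a point): Top of the free end of the gate, 172 mm from the pivot, 62 mm above the desk. The gate is 8 mm thick, from 18 to 62 mm above the desk; shut, its free end is at testbed x = -135, y = -80 mm, the burner's grip lies just inside it (the grip's end 20 mm or more clear when the burner is home).
- engine: Bystander: twin-cylinder brass engine with red flywheel on a wooden base 110 x 64 mm, 56 mm high, on the slab right of the boiler. Origin under its centre.
- gear: Bystander: pewter-grey alloy gear, 47 mm diameter, 12 mm high, flat on the slab right of the burner's lane. Origin under its centre.
- chimney_cap: Bystander: blackened steel chimney cap, 48 mm diameter, 34 mm high, on the slab right of the burner's lane. Origin under its centre.
- funnel: Bystander: copper funnel standing mouth down on the desk outside the fence, 68 mm diameter, 72 mm high. Origin under its centre.

How it is judged (in metres and radians):
On the way, in this order (a step that is already met when the one before it is completed fails the run):
1. the burner's nose is in the tunnel, between the rails (x of burner_nose in the frame of testbed above 0.005 m and y of burner_nose in the frame of testbed between -0.006 and 0.006 m and z of burner_nose in the frame of testbed below 0.023 m), for 0.1 s.
2. the burner bears on the depth stop with more than 3 N (contact force between burner and buffer_c0 above 3 N), for 0.1 s.
3. the gate is shut (under 0.06 rad) (value of joint gate below 0.06 rad), for 0.2 s.
At the end, for the whole second after the job is handed in: The burner lies at rest in the tunnel, in line with it within 0.06 rad, its nose within 2.5 mm of the face of the depth stop's buffer plate; the gate is shut within 0.06 rad; engine, gear, chimney cap and funnel are within 10 mm of where they started (x of buffer_c0 in the frame of burner below 0.1685 m and x of burner_nose in the frame of testbed above 0.073 m and z of burner_nose in the frame of testbed below 0.022 m and angle between the x axis of burner and the x axis of testbed, either way round below 0.06 rad and value of joint gate below 0.06 rad and linear speed of burner below 0.01 m/s and distance of each of engine, gear, chimney_cap, funnel from where it was at the start of the episode below 0.01 m); the robot touches nothing.
It fails at once if the burner is forced: more than 20 N on the depth stop (contact force between burner and buffer_c0 above 20 N).
It fails at once if the burner is jammed: more than 40 N in all between it and the test bed (rails, spring, stop and slab added up) once its nose is in the tunnel (x of burner_nose in the frame of testbed above 0.01 m and contact force between burner and testbed above 40 N).
It fails at once if the gate is slammed: shutting faster than 2 rad/s (velocity of joint gate below -2 rad/s).
It fails at once if a bystander is moved more than 10 mm (distance of any of engine, gear, chimney_cap, funnel from where it was at the start of the episode above 0.01 m).
It also fails if it takes over 66 s, if anything falls off the work surface, if the arm or the gripper's body presses on something with over 40 N, if the wrist force passes 120 N, or if a joint passes its speed limit or range.

ROBOT

A 6-joint arm with a two-finger parallel gripper is mounted at the origin on the work surface. World frame = base frame: x ahead of the robot, y to its left, z up, the work surface at z = 0. Lengths are in mm, angles in rad, forces in N, time in s.
With the tool pointing down it reaches from about 275 to 875 mm from the base axis. Payload 12.5 kg.
Tool frame: the origin (TCP) lies midway between the tips of the shut fingers; the grasp point (between the pads) lies 19 mm behind it; z points along the fingers, y is the line along which they close (so a half turn about z gives the same grasp; the last joint's range is limited). The gripper opens to 85 mm and grips with 20 to 120 N. Pads are 22 mm wide; open, the fingers measure 114 mm over their backs; the gripper's body (76 mm by 85 mm) begins 54 mm behind the grasp point. The pads swing forward as they close: fully open they stand 13 mm farther back than shut.
Start: joints at [1.246, 0.351, 1.652, -0, 1.139, -0.085], TCP at [130.598, 534.255, 231.29] pointing down, gripper open.
Joint ranges: [-2.75, 2.75], [-0.79, 2.1], [0.01, 2.65], [-1.57, 4.71], [0.07, 3.14], [-2.87, 2.87]. Speed limits (rad/s): [2.22, 2.22, 2.79, 3.14, 3.14, 3.14].

INTERFACE

Orientations are given as [roll, pitch, yaw] about the fixed x, y, z axes, in that order (R = Rz(yaw) Ry(pitch) Rx(roll)).
In Python, from cell import * gives the robot as it stands.
- The arm moves only by the tool arm_command, never from a script. Its arguments are lists of equal length, an entry for each row: "gripper": the closure, from 0 (fully open) to 1 (shut); "delta_pos": the shift along the tool's x, y, z in cm, a list of three; "yaw": the turn about the tool's z in degrees. In form: {"gripper": [gripper, ...], "delta_pos": [[x, y, z], ...], "yaw": [yaw, ...]}. A call has 1 to 12 rows; each row is the pose to reach, as a shift and turn from the pose commanded when the call began, along the tool's axes at that moment; what a row does not reach only later rows make up. A row lasts 1/12 s, in which the tool goes at most 41.7 mm and 7.16 degrees, less where a joint would pass 70% of its speed; a pose out of reach is approached as far as the arm can. A call with a gripper value outside its range is refused whole. The fingers move at their own pace and stop on an object; "squeeze" is the grip in N (left out, the last holds). Time passes only in rows, so rows that repeat a pose let the fingers close. It gives the time, the measured TCP pose, the force and the opening at its end, in the units of the state.
- observe(): the state, without advancing time (a new reading comes with each control period).
- camera(name): name is "side" or "top" or "wrist"; returns a dict with "color" (384x512x3 uint8, red, green, blue), "z_map" (384x512 float32, mm along the optical axis (not along the pixel's ray), 0 where there is no reading), "intrinsics" (3x3 intrinsics, pixels), "k1" (the pictures are not rectified: a ray, as slopes to the right and down, at radius r is drawn at 1 + k1 r^2 times it, then the intrinsics apply), "T" (4x4, takes a point from camera to world coordinates). Camera axes: x right, y up, looking along -z (the intrinsics and any distortion apply to the point x, -y, -z); pixel columns grow to the right and rows downward; lengths in mm; the calibration is good to about 2 mm. A picture is of the moment at which its call begins.
- hand_in(): hands the job in, once; it reports no verdict.
The state is a dict: "clock": time; "joint_positions": joint angles; "joint_vel": joint speeds; "effort": joint torques, N m; "ee_pos": TCP position; "tcp_rot": TCP orientation; "ft_force": force on the tool from outside, world axes, zero at the start; "wrist_torque": the same for the moment, N m; "opening": opening from 0.0 (shut) to 1.0 (fully open).
Only numpy, scipy, OpenCV 4.12 (cv2) and the standard library are available. Lean on these libraries where they do the work, as an engineer would, in place of code of your own. Each camera call takes 0.05 s, during which the arm holds its last target. There are 200 camera calls.

## Working session

There is one attempt and no reset: what is moved stays moved. The work goes in short steps, Python scripts to look and compute and a tool call to move; the robot and the scene stay as the last step left them, time stands still between calls to the robot, and variables do not carry over. Pictures are saved under pics/ and viewed, on a budget of 10 in all, crops included, one or two more only if the job needs it, and the job is handed in when it is done.

Besides the shell and the picture viewer there is one more tool, called as a command line: name --pt "numbers of a row" for each row, then --argument value for the rest. arm_command: Moves the arm, as the interface text tells. Its arguments: {"type":"object","properties":{"gripper":{"type":"array"},"delta_pos":{"type":"array"},"yaw":{"type":"array"},"squeeze":{"type":"number"}},"required":["gripper","delta_pos","yaw"]}

```bash
ls; mkdir -p pics; cat > h.py <<'E'
from cell import *
import numpy as np, cv2, pickle
def snap(n,tag):
    c=camera(n); pickle.dump(c,open(f'pics/{tag}.pkl','wb'))
    cv2.imwrite(f'pics/{tag}.png',c['color'][:,:,::-1]); return c
def load(tag): return pickle.load(open(f'pics/{tag}.pkl','rb'))
def ray(c,u,v):
    K=np.array(c['intrinsics'],float); k=float(c['k1'])
    p=cv2.undistortPoints(np.array([[[u,v]]],float),K,np.array([k,0,0,0,0.]))[0,0]
    return np.array([p[0],-p[1],-1.])
def onplane(c,u,v,z):
    T=np.array(c['T']); d=T[:3,:3]@ray(c,u,v); o=T[:3,3]
    return o+d*(z-o[2])/d[2]
def depthpt(c,u,v):
    T=np.array(c['T']); z=c['z_map'][int(round(v)),int(round(u))]
    return T[:3,:3]@(ray(c,u,v)*z)+T[:3,3]
def project(c,P):
    T=np.array(c['T']); q=T[:3,:3].T@(np.asarray(P,float)-T[:3,3]); s=np.array([q[0]/-q[2],-q[1]/-q[2]])
    s=s*(1+c['k1']*(s@s)); K=np.array(c['intrinsics']); return K[0,0]*s[0]+K[0,2],K[1,1]*s[1]+K[1,2]
E
python3 - <<'E'
from h import *
a=snap('top','top0');b=snap('side','side0')
print(a['T'],a['intrinsics'],a['k1'],b['T'],observe())
E
```

```text
pics
[[-9.53114149e-03  9.84365428e-01 -1.75880248e-01  4.61303369e+02]
 [-9.99555488e-01 -1.43476324e-02 -2.61337391e-02 -1.44249499e+01]
 [-2.82486144e-02  1.75552983e-01  9.84064615e-01  8.64960870e+02]
 [ 0.00000000e+00  0.00000000e+00  0.00000000e+00  1.00000000e+00]] [[360.44740059   0.         254.20372635]
 [  0.         360.44740059 184.12662865]
 [  0.           0.           1.        ]] -0.03166431407634778 [[ 9.08419767e-01  2.12785322e-01 -3.59855434e-01  2.26114539e+02]
 [-4.17399598e-01  5.09977003e-01 -7.52130994e-01 -8.23552389e+02]
 [ 2.34755597e-02  8.33454176e-01  5.52089699e-01  6.66240835e+02]
 [ 0.00000000e+00  0.00000000e+00  0.00000000e+00  1.00000000e+00]] {'clock': 0.1, 'joint_positions': array([ 1.24640712e+00,  3.51183224e-01,  1.65233948e+00, -1.53067375e-05,
        1.13908687e+00, -8.45943517e-02]), 'joint_vel': array([-2.30166877e-04, -2.25805817e-03, -1.46284411e-03, -7.13161884e-04,
       -1.44958124e-03, -8.07424962e-05]), 'effort': array([ 2.10914100e-04, -5.06829679e+01, -2.91877574e+01, -1.34916854e-04,
        2.65877483e-03, -3.75468062e-05]), 'ee_pos': array([130.51136474, 533.99738427, 230.81961281]), 'tcp_rot': array([-3.14057819e+00, -7.20772371e-05,  2.90180417e+00]), 'ft_force': array([-1.24890959,  0.21764844, -0.06129914]), 'wrist_torque': array([ 0.04047974, -0.04614243, -0.00114929]), 'opening': 1.0020976259828767}
```

View pics/top0.png

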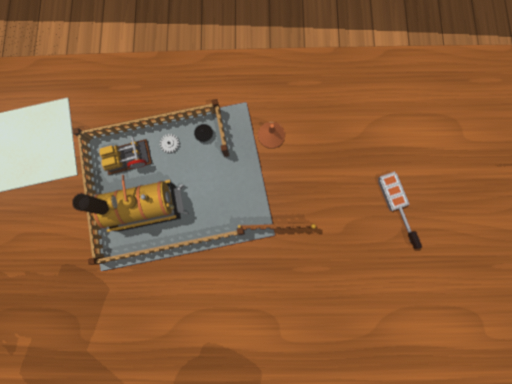

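View pics/side0.png

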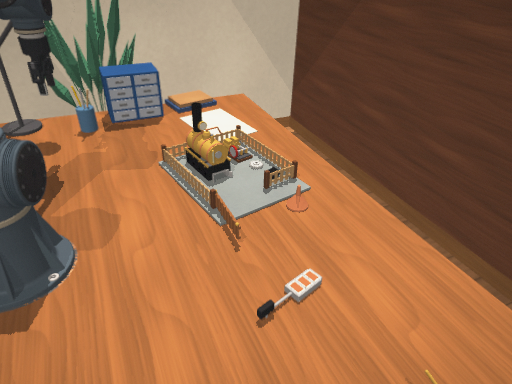

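The top view shows the slab at left (corners about (246,103) and (272,237)), the tunnel mouth near (177,203), and the gate open from its pivot (240,230) to its end (318,230). The burner's nose is near (390,175) and its grip near (416,242). The side view agrees.

```bash
cat > m0.py <<'E'
from h import *
c=load('top0'); im=c['color'].astype(int); hsv=cv2.cvtColor(c['color'],cv2.COLOR_RGB2HSV)
R,G,B=im[...,0],im[...,1],im[...,2]
# slab mask: bluish grey
m=((B>R+3)&(R>60)&(R<170)).astype(np.uint8)*255; m[:, :74]=0
m=cv2.morphologyEx(m,cv2.MORPH_OPEN,np.ones((3,3)))
n,l,s,ce=cv2.connectedComponentsWithStats(m); i=1+np.argmax(s[1:,4]); print('slab',s[i])
sl=(l==i)
# right edge line: rightmost pixel per row
pts=[]
for v in range(s[i][1]+6,s[i][1]+s[i][3]-8):
    u=np.where(sl[v])[0]
    if len(u) : pts.append((u.max()+.5,v))
pts=np.array(pts); P=np.array([onplane(c,u,v,10) for u,v in pts])
x,y=P[:,0],P[:,1]
for _ in range(5):
    f=np.polyfit(x,y,1); r=y-np.polyval(f,x); k=abs(r)<max(2,2*r.std()); x,y=x[k],y[k]
print('front edge y=a x+b',f,'n',len(x),'std',r.std(),'x range',x.min(),x.max())
yaw=np.arctan2(1,-f[0]) ; ex=np.array([np.cos(yaw),np.sin(yaw)]); print('yaw from edge',yaw)
for u,v in [(246,103),(272,237),(100,270)]: print('corner',(u,v),onplane(c,u,v,10)[:2])
for u,v in [(240,230),(318,230),(215,104),(225,153),(78,132),(95,261)]: print('post',(u,v),onplane(c,u,v,70)[:2],depthpt(c,u,v))
# burner
sub=np.zeros(m.shape,bool); sub[160:260,370:440]=1
w=sub&(hsv[...,1]<60)&(hsv[...,2]>120); 
g=sub&(hsv[...,2]<70)
for nm,k,z in (('tray',w,18),('grip',g,34)):
    n,l,s,ce=cv2.connectedComponentsWithStats(k.astype(np.uint8)); i=1+np.argmax(s[1:,4])
    k=np.uint8(l==i); hull=cv2.convexHull(np.argwhere(k)[:,::-1].astype(np.int32))
    Q=np.array([onplane(c,u,v,z)[:2] for u,v in hull[:,0]],np.float32); print(nm,s[i],'minrect',cv2.minAreaRect(Q))
E
python3 m0.py
```

```text
slab [  109   104   162   150 10727]
front edge y=a x+b [   0.19646059 -132.23014092] n 113 std 0.6994360937805553 x range 522.6071584305216 803.1726808912114
yaw from edge 1.7647863010146356
corner (246, 103) [821.83340534  26.95872555]
corner (272, 237) [487.43226884 -32.30513091]
corner (100, 270) [413.79378474 373.8551584 ]
post (240, 230) [501.55919614  38.84989237] [501.45580506  38.71306389  72.04173834]
post (318, 230) [ 499.59809116 -131.70493687] [ 503.04197046 -142.25203311   -1.49155636]
post (215, 104) [795.67327401  96.8712256 ] [796.56486511  97.16799476  67.88025172]
post (225, 153) [676.52820854  72.6819515 ] [682.67346628  75.16909175  47.30169316]
post (78, 132) [734.10924219 420.53088512] [733.645514   419.79152683  71.35131171]
post (95, 261) [436.52895279 359.05890495] [436.40908767 360.8659177   66.15377103]
tray [380 172  31  59 463] minrect ((565.8804321289062, -330.48809814453125), (140.47633361816406, 43.86281204223633), 18.160552978515625)
grip [408 232  13  17 133] minrect ((475.3477783203125, -354.19622802734375), (39.118141174316406, 17.971452713012695), 19.109512329101562)
```

```bash
cat >> h.py <<'E'
def go(target,yaw=None):
    """print total delta (cm, tool axes) and turn (deg) from the measured pose to world target"""
    s=observe(); p=s['ee_pos']; y0=s['tcp_rot'][2]; yaw=y0 if yaw is None else yaw
    R=np.array([[np.cos(y0),np.sin(y0),0],[np.sin(y0),-np.cos(y0),0],[0,0,-1]])
    d=R.T@(np.asarray(target,float)-p)/10
    print('delta cm',d.round(3),'turn deg',round(np.degrees(y0-yaw),2)); return d
E
python3 - <<'E'
from h import *
go((380,70,230),1.6)
c=snap('wrist','w0'); s=observe()
T=c['T']; y=s['tcp_rot'][2]; R=np.array([[np.cos(y),np.sin(y),0],[np.sin(y),-np.cos(y),0],[0,0,-1]])
print('cam in tool',R.T@(T[:3,3]-s['ee_pos']),(R.T@T[:3,:3]).round(2),c['intrinsics'][0,0])
E
```

```text
delta cm [-35.255 -39.147   0.082] turn deg 74.59
cam in tool [  83.97804856    1.70670547 -140.92734641] [[-0.    0.95  0.33]
 [ 1.    0.    0.  ]
 [ 0.    0.33 -0.95]] 337.70433671308535
```

arm_command --gripper '[0,0,0,0,0,0,0,0,0,0,0,0]' --pt "-3 -3.3 0" --pt "-6 -6.6 0" --pt "-9 -9.9 0" --pt "-12 -13.2 0" --pt "-15 -16.5 0" --pt "-18 -19.8 0" --pt "-21 -23.1 0" --pt "-24 -26.4 0" --pt "-27 -29.7 0" --pt "-30 -33 0" --pt "-33 -36.3 0" --pt "-35.2 -39.1 0" --yaw '[6,12,18,25,31,37,43,49,55,62,68,74]'

```text
clock: 1.15
ee_pos: [368.6, 92.3, 231.5]
tcp_rot: [3.141, -0.0, 1.605]
ft_force: [1.2, 2.2, 0.1]
opening: 1.001
```

```bash
python3 -c "
from h import *
print(observe()['ee_pos'],observe()['tcp_rot']);go((480,-352,190),0.32)"
```

```text
[368.59024471  92.25404961 231.47710494] [ 3.14095835e+00 -1.22400436e-04  1.60494752e+00]
delta cm [-44.78    9.618   4.148] turn deg 73.62
```

arm_command --gripper '[0,0,0,0,0,0,0,0,0,0,0,0]' --pt "-3.9 0.8 0.3" --pt "-7.8 1.6 0.7" --pt "-11.7 2.4 1.0" --pt "-15.6 3.2 1.5" --pt "-19.5 4 2" --pt "-23.4 4.8 2.4" --pt "-27.3 5.6 2.8" --pt "-31.2 6.4 3.2" --pt "-35.1 7.2 3.6" --pt "-39 8 4" --pt "-42.5 8.7 4" --pt "-42.5 8.7 4" --yaw '[7,14,21,28,35,42,49,56,63,70,74,74]'

```text
clock: 2.15
ee_pos: [472.2, -332.1, 190.6]
tcp_rot: [3.14, -0.0, 0.311]
ft_force: [0.5, -0.0, 0.4]
opening: 1.002
```

```bash
python3 - <<'E'
from h import *
c=snap('wrist','w1'); print(observe()['ee_pos'],observe()['tcp_rot'][2])
E
```

```text
[ 471.64529283 -329.41111312  190.4552984 ] 0.3151606976821173
```

View pics/w1.png

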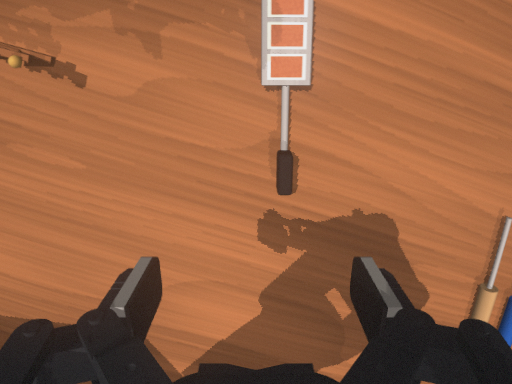

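The wrist view shows the grip from about (285,152) to (285,193), the rod, and the tray's rear edge at v≈86, all nearly in line with the tool.

```bash
python3 - <<'E'
from h import *
c=load('w1'); hsv=cv2.cvtColor(c['color'],cv2.COLOR_RGB2HSV)
sub=np.zeros(hsv.shape[:2],bool); sub[140:200,265:305]=1
g=sub&(hsv[...,2]<75)
Q=np.array([onplane(c,u,v,34)[:2] for v,u in np.argwhere(g)],np.float32); print('grip',cv2.minAreaRect(Q), len(Q))
# tray rear edge & sides at z=18
w=(hsv[...,1]<70)&(hsv[...,2]>120); w[100:]=0; w[:,:240]=0;w[:,330:]=0
n=[]
for v in range(20,80,4):
    u=np.where(w[v])[0]; n.append((onplane(c,u.min()-.5,v,18)[:2]+onplane(c,u.max()+.5,v,18)[:2])/2)
n=np.array(n); p=np.polyfit(n[:,0],n[:,1],1); print('tray axis yaw',np.arctan(p[0]),'resid',(n[:,1]-np.polyval(p,n[:,0])).std(),'tray mid',n.mean(0))
print('rod',onplane(c,285,120,14))
go((475,-354,60),0.32)
E
```

```text
grip ((479.23504638671875, -356.25823974609375), (41.16469955444336, 13.671481132507324), 18.859092712402344) 493
tray axis yaw 0.2983803636386525 resid 0.1294816493661307 tray mid [ 582.56123204 -323.53216655]
rod [ 522.93050268 -343.31798621   14.        ]
delta cm [-0.443  2.442 13.046] turn deg -0.28
```

arm_command --gripper '[0,0,0]' --pt "0 0 2" --pt "0 0 4" --pt "0 0 6" --yaw '[0,0,0]'

```text
clock: 2.45
ee_pos: [471.6, -326.1, 130.7]
tcp_rot: [-3.142, -0.0, 0.32]
ft_force: [0.3, 0.3, -0.4]
opening: 1.003
```

```bash
python3 - <<'E'
from h import *
s=observe(); print(s['ee_pos'],s['tcp_rot'],s['joint_vel'].round(3)); go((473,-358,60),0.307); go((473,-358,5),0.307)
E
```

```text
[ 471.55278875 -326.0556069   130.65605707] [-3.14150615e+00 -8.24889533e-05  3.20047299e-01] [ 0.003  0.327  0.169 -0.    -0.487 -0.   ]
delta cm [-0.868  3.078  7.066] turn deg 0.75
delta cm [-0.868  3.078 12.566] turn deg 0.75
```

arm_command --gripper '[0,0,0,0,0,0,0,0,0,0]' --pt "-0.3 1 1.5" --pt "-0.6 2 3" --pt "-0.9 3 4.5" --pt "-0.9 3.1 6" --pt "-0.9 3.1 7.5" --pt "-0.9 3.1 9" --pt "-0.9 3.1 10.5" --pt "-0.9 3.1 12" --pt "-0.9 3.1 12.55" --pt "-0.9 3.1 12.55" --yaw '[0.8,0.8,0.8,0.8,0.8,0.8,0.8,0.8,0.8,0.8]'

```text
clock: 3.28
ee_pos: [472.3, -358.0, 4.7]
tcp_rot: [-3.139, 0.001, 0.306]
ft_force: [-0.5, 0.9, 0.5]
opening: 1.004
```

arm_command --gripper '[0.4,0.8,0.9,0.9,0.9,0.9,0.9,0.9,0.9,0.9]' --pt "0 0 0" --pt "0 0 0" --pt "0 0 0" --pt "0 0 0" --pt "0 0 0" --pt "0 0 0" --pt "0 0 0" --pt "0 0 0" --pt "0 0 0" --pt "0 0 0" --yaw '[0,0,0,0,0,0,0,0,0,0]' --squeeze 60

```text
clock: 4.12
ee_pos: [473.1, -359.5, 6.2]
tcp_rot: [3.141, -0.0, 0.305]
ft_force: [-1.2, -0.6, 6.3]
opening: 0.154
```

arm_command --gripper '[0.9,0.9,0.9,0.9,0.9]' --pt "0 0 -2" --pt "0 0 -4.5" --pt "0 0 -7.5" --pt "0 0 -10" --pt "0 0 -10" --yaw '[0,0,0,0,0]'

```text
clock: 4.53
ee_pos: [474.6, -360.6, 110.4]
tcp_rot: [3.136, -0.003, 0.305]
ft_force: [0.3, -0.5, -0.5]
opening: 0.158
```

```bash
python3 - <<'E'
from h import *
s=observe(); print(s['ee_pos'],s['tcp_rot'],s['ft_force'],s['wrist_torque'],s['opening']); go((614,-32,105),1.765)
E
```

```text
[ 474.5505982  -360.60752525  110.36393957] [ 3.13590917 -0.00336711  0.30490818] [ 0.28407697 -0.53776174 -0.4683136 ] [-0.05517129  0.05495316  0.00224729] 0.1577597006873189
delta cm [ 23.167 -27.159   0.536] turn deg -83.66
```

arm_command --gripper '[0.9,0.9,0.9,0.9,0.9,0.9,0.9,0.9,0.9,0.9,0.9,0.9]' --pt "1.9 -2.2 0" --pt "3.8 -4.5 0" --pt "5.8 -6.8 0" --pt "7.7 -9 0" --pt "9.6 -11.3 0" --pt "11.6 -13.6 0" --pt "13.5 -15.9 0" --pt "15.4 -18.1 0" --pt "17.4 -20.4 0" --pt "19.3 -22.6 0" --pt "21.2 -24.9 0" --pt "23.2 -27.2 0" --yaw '[-7,-14,-21,-28,-35,-42,-49,-56,-63,-70,-77,-83.7]'

```text
clock: 5.53
ee_pos: [612.4, -28.7, 104.9]
tcp_rot: [-3.14, -0.0, 1.772]
ft_force: [0.3, 0.3, -1.6]
opening: 0.151
```

arm_command --gripper '[0.9,0.9,0.9]' --pt "0 0 0" --pt "0 0 0" --pt "0 0 0" --yaw '[0,0,0]'

```text
clock: 5.78
ee_pos: [612.1, -30.3, 105.0]
tcp_rot: [-3.14, -0.0, 1.765]
ft_force: [0.5, -0.1, -0.8]
opening: 0.151
```

```bash
python3 - <<'E'
from h import *
c=snap('wrist','w2');c=snap('top','top2');s=observe(); print(s['ee_pos'],s['tcp_rot'],s['ft_force'],s['wrist_torque'],s['opening']); go((614,-32,105),1.765)
E
```

```text
[612.12392444 -31.02049027 105.38813432] [-3.14078377e+00 -1.15857217e-04  1.76374149e+00] [ 0.00593134 -0.29624682 -1.07542492] [-0.10628807 -0.00910903 -0.03402075] 0.15034759450224855
delta cm [-0.132  0.165  0.039] turn deg -0.07
```

View pics/w2.png

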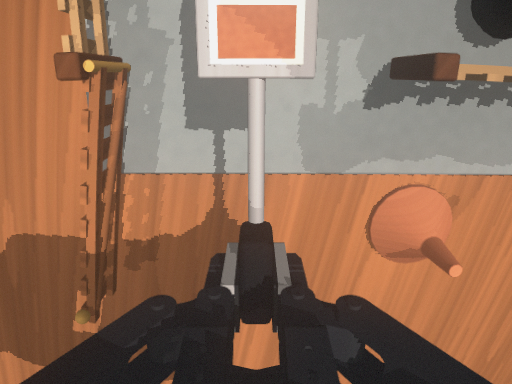

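The wrist view shows the burner held straight ahead in the tool, with the slab's front edge level at v≈173. The gate runs from its pivot post (90,67) to the end knob (83,318), the right post is near (425,67), and the funnel is clear at right.

```bash
cat > m2.py <<'E'
from h import *
yaw=1.765; O=np.array([570,193.7]); ex=np.array([np.cos(yaw),np.sin(yaw)]); ey=np.array([-ex[1],ex[0]])
tb=lambda p:np.array([(p[:2]-O)@ex,(p[:2]-O)@ey]).round(1)
def cloud(c):
    T=np.array(c['T']); h,w=c['z_map'].shape; uv=np.array([[u,v] for v in range(h) for u in range(w)],float)
    K=np.array(c['intrinsics'],float); n=cv2.undistortPoints(uv[:,None],K,np.array([c['k1'],0,0,0,0.]))[:,0]
    z=c['z_map'].reshape(-1); P=np.c_[n[:,0]*z,-n[:,1]*z,-z]@T[:3,:3].T+T[:3,3]
    P=P.copy(); P[z==0]=np.nan; return P.reshape(h,w,3)
if __name__=='__main__':
    c=load('w2'); im=c['color'].astype(int); 
    # slab front edge
    pts=[]
    for u in list(range(280,360,2))+list(range(135,180,2)):
        col=(im[100:240,u,2]-im[100:240,u,0]); k=np.where(col<-15)[0]
        pts.append(onplane(c,u,100+k[0]-.5,10)[:2])
    pts=np.array(pts); d=(pts-O)
    a=d@ex; b=d@ey; k=abs(a-np.median(a))<3; f=np.polyfit(b[k],a[k],1); print('front edge x',a[k].mean(),'slope',f[0],'n',k.sum())
    P=cloud(c); t=np.stack([(P[...,:2]-O)@ex,(P[...,:2]-O)@ey,P[...,2]],-1)
    def ext(nm,r,zlo,zhi):
        q=t[r].reshape(-1,3); q=q[(q[:,2]>zlo)&(q[:,2]<zhi)]; print(nm,len(q),np.percentile(q,[2,50,98],axis=0).round(1).tolist())
    ext('left post',np.s_[40:90,50:125],66,80); ext('right post',np.s_[50:90,385:460],66,80)
    ext('gate top',np.s_[100:300,75:130],57,67)
    ext('gate end',np.s_[290:330,70:105],40,80)
    ext('tray',np.s_[0:78,195:320],110,135); ext('rod',np.s_[100:200,245:268],100,135)
    q=t[100:300,75:130].reshape(-1,3); q=q[(q[:,2]>57)&(q[:,2]<67)]; f=np.polyfit(q[:,0],q[:,1],1); print('gate slope dy/dx',f, 'angle',np.pi/2-np.arctan(f[0]))
    for uv in [(90,67),(83,318)]: print(uv,tb(onplane(c,*uv,66)),depthpt(c,*uv))
    for n in (20,40,60):
        row=(c['z_map'][n,150:380]); k=np.where(abs(row-np.median(row[60:150]))<6)[0]+150; print(n,tb(onplane(c,k.min(),n,120)),tb(onplane(c,k.max(),n,120)),P[n,255])
E
python3 m2.py
```

```text
front edge x -209.94988351120534 slope 0.0045464566158786406 n 63
left post 882 [[-143.0, 85.6, 66.1], [-136.2, 95.2, 69.9], [-129.5, 103.3, 71.6]]
right post 783 [[-143.4, -101.6, 66.7], [-136.9, -94.0, 70.1], [-130.3, -88.2, 71.7]]
gate top 2843 [[-280.9, 89.3, 57.2], [-209.4, 101.8, 58.7], [-156.7, 116.8, 61.3]]
gate end 657 [[-304.6, 109.9, 52.7], [-292.2, 115.8, 58.6], [-277.7, 123.0, 67.1]]
tray 9375 [[-142.7, -19.9, 113.8], [-129.5, 1.1, 115.6], [-117.1, 22.0, 117.2]]
rod 1667 [[-191.8, -2.1, 109.6], [-170.8, 1.2, 111.9], [-152.1, 4.5, 113.4]]
gate slope dy/dx [-0.18322237 63.26876397] angle 1.7520087427855955
(90, 67) [-136.9   86.7] [511.24823797  42.58670691  65.79271663]
(83, 318) [-295.3  118.2] [ 511.22534124 -118.42224112   66.47686561]
20 [-123.9   21.7] [-124.   -19.9] [592.41575117  72.38992392 114.93630617]
40 [-130.4   21.9] [-130.5  -19.8] [593.740808    65.59574088 116.683124  ]
60 [-137.1   21.9] [-137.2  -19.7] [595.03564988  58.91670627 116.22916137]
```

```bash
python3 - <<'E'
from m2 import *
c=load('top0'); im=c['color'].astype(int); d=im[...,2]-im[...,0]
A=[];
for u in range(110,268,2):
    v=np.where(d[215:285,u]>3)[0]
    if len(v): A.append(tb(onplane(c,u,215+v.max()+.5,10)))
A=np.array(A); k=abs(A[:,1]-np.median(A[:,1]))<3; f=np.polyfit(A[k,0],A[k,1],1); print('left edge y',A[k,1].mean(),'at x',A[k,0].mean(),f,k.sum())
A=[]
for u in range(226,246):
    v=np.where(d[90:150,u]>3)[0]
    if len(v): A.append(tb(onplane(c,u,90+v.min()-.5,10)))
print('right edge',np.median(np.array(A),axis=0),A[::4])
# boiler barrel: yellow/brass sides at mid height
P=cloud(c); t=np.stack([(P[...,:2]-O)@ex,(P[...,:2]-O)@ey,P[...,2]],-1).reshape(-1,3)
for x in range(10,140,15):
    q=t[(abs(t[:,0]-x)<6)&(abs(t[:,1])<60)&(t[:,2]>75)&(t[:,2]<125)]
    print(x,len(q),np.percentile(q[:,1],[1,99]).round(1),np.nanmax(t[(abs(t[:,0]-x)<6)&(abs(t[:,1])<60),2]).round())
E
```

```text
left edge y 118.1469387755102 at x -18.72244897959184 [1.86162445e-03 1.18181793e+02] 49
right edge [-185.05 -214.55] [array([-160.6, -214. ]), array([-171. , -214.4]), array([-181.4, -214.9]), array([-191.7, -215.3]), array([-202.1, -215.8])]
10 131 [-39.8  34.3] 132.0
25 145 [-37.3  33.1] 128.0
40 130 [-38.2  33.1] 155.0
55 129 [-38.   34.2] 140.0
70 113 [-37.7  32.9] 156.0
85 99 [-38.7  31. ] 148.0
100 134 [-39.1  31.9] 172.0
115 91 [-37.1  31. ] 221.0
130 91 [-37.9  31.3] 221.0
```

```bash
python3 - <<'E'
from m2 import *
p=O+(-155)*ex+(-120)*ey; go((p[0],p[1],290),1.7605)
E
```

```text
delta cm [  7.378  12.194 -18.461] turn deg 0.19
```

arm_command --gripper '[0.9,0.9,0.9,0.9,0.9,0.9,0.9,0.9,0.9]' --pt "0 0 -3" --pt "0 1.5 -6" --pt "1 3.5 -9" --pt "2 5.5 -12" --pt "4 7.5 -14.5" --pt "5.5 9.5 -16.5" --pt "6.5 11 -18" --pt "7.3 12.2 -18.5" --pt "7.3 12.2 -18.5" --yaw '[0,0,0,0,0,0,0,0,0]'

```text
clock: 6.63
ee_pos: [719.5, 65.9, 291.9]
tcp_rot: [3.139, 0.0, 1.765]
ft_force: [-1.4, 0.2, -2.0]
opening: 0.15
```

```bash
python3 - <<'E'
from h import *
c=snap('wrist','w3');s=observe(); print(s['ee_pos'],s['tcp_rot'],s['opening'])
E
```

```text
[718.52849194  64.82269046 290.60401675] [3.14134663e+00 1.30566520e-04 1.76505981e+00] 0.15338360027669795
```

View pics/w3.png

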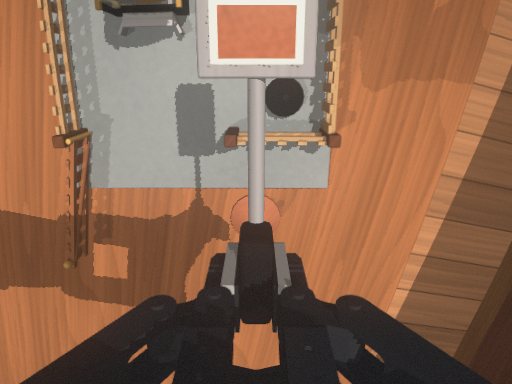

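The wrist view shows the flared entry at (118..184, 12..38) under the casing front (about (95..190, 10)), with the tray to its right. The front edge of the slab runs at v≈187, from about u=75 to its right end near (328,187).

```bash
python3 - <<'E'
from m2 import *
c=load('w3'); im=c['color'].astype(int); P=cloud(c); t=np.stack([(P[...,:2]-O)@ex,(P[...,:2]-O)@ey,P[...,2]],-1)
for v in range(8,40,3):
    r=t[v,90:196]; k=(r[:,2]>22)&(r[:,2]<60)&(abs(r[:,1])<60)
    if k.sum(): q=r[k]; u=np.where(k)[0]+90; print(v,'n',k.sum(),'u',u.min(),u.max(),'left',q[0].round(1),'right',q[-1].round(1),'zmed',np.median(q[:,2]).round(1))
# slab front edge & right corner
pts=[]
for u in list(range(100,170,2))+list(range(280,322,2)):
    k=np.where(im[150:230,u,2]-im[150:230,u,0]<-15)[0]; pts.append(tb(onplane(c,u,150+k[0]-.5,10)))
pts=np.array(pts);k=abs(pts[:,0]-np.median(pts[:,0]))<4; f=np.polyfit(pts[k,1],pts[k,0],1);print('front',f,k.sum())
pr=[]
for v in range(152,184,2):
    k=np.where(im[v,290:360,2]-im[v,290:360,0]<-15)[0]; pr.append(tb(onplane(c,290+k[0]-.5,v,10)))
print('right edge',np.median(np.array(pr),0),np.array(pr)[::5].tolist())
cv2.imwrite('pics/c3.png',cv2.resize(c['color'][0:60,80:200,::-1],None,fx=6,fy=6,interpolation=cv2.INTER_CUBIC))
E
```

```text
8 n 78 u 102 186 left [ 0.5 34.3 58.3] right [  3.6 -46.8  26. ] zmed 52.8
11 n 79 u 105 186 left [-0.3 36.6 45.7] right [  0.5 -46.6  25.9] zmed 36.4
14 n 61 u 113 173 left [ 0.  36.5 24.2] right [ -2.4 -32.2  26.8] zmed 31.4
17 n 52 u 123 175 left [-5.1 21.8 33.7] right [ -5.1 -33.5  23.5] zmed 33.4
20 n 54 u 122 176 left [-8.1 23.3 33.6] right [ -8.6 -35.   26. ] zmed 34.5
23 n 56 u 121 178 left [-10.3  26.9  27.6] right [-11.6 -36.8  24.6] zmed 35.5
26 n 44 u 121 179 left [-13.8  26.3  30.1] right [-15.3 -38.6  29. ] zmed 36.0
29 n 8 u 120 181 left [-16.7  28.3  28.5] right [-17.9 -39.7  24.3] zmed 27.8
32 n 9 u 118 182 left [-20.   30.3  30.2] right [-21.5 -41.4  27.7] zmed 28.7
front [ 2.37828143e-03 -2.09917608e+02] 56
right edge [-182.35 -216.75] [[-162.5, -216.5], [-175.6, -217.4], [-189.1, -216.9], [-202.8, -216.5]]
```

View pics/c3.png

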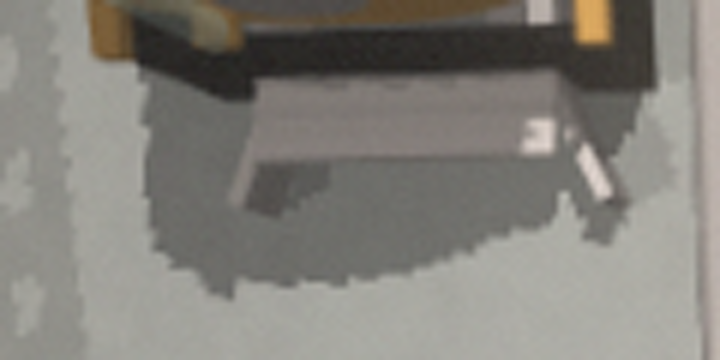

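The crop shows the flare's wing tips at about (119.7,34) and (181.7,33) in full-image pixels. The lip's front edge runs from (122.5,26.7) to (174,26), and the casing's lower corners are at (118.3,16) and (189,15).

```bash
python3 - <<'E'
from m2 import *
c=load('w3'); E=np.array([*ex,0])
def onx(u,v,x):
    T=np.array(c['T']); d=T[:3,:3]@ray(c,u,v); o=T[:3,3]; o2=o-np.array([*O,0]); s=(x-o2@E)/(d@E); p=o+s*d; return tb(p),p[2].round(1)
for n,u,v in (('casL',118.3,16),('casR',189,15),('lip/casing L',122.8,13),('lip/casing R',173.5,12)): print(n,onx(u,v,0))
for n,u,v in (('tipL',119.7,34),('tipR',181.7,33),('wingL base',120,34.5),('wingR topinner',177,24.5)): print(n,onx(u,v,-20))
for n,u,v in (('lipL',122.5,26.7),('lipR',174,26)): print(n,[tb(onplane(c,u,v,z)) for z in (32,38,40)])
for n,u,v in (('tipR',181.7,33),('tipL',119.7,34)): print(n,[tb(onplane(c,u,v,z)) for z in (10,20,30,38)])
# tray in the same view
t=cloud(c)[10:75:10,200:312]; print('tray y mid', [tb(onplane(c,(197.5+316)/2,v,304)) for v in (40,70)], np.nanmedian(t[...,2]), 'tcp',tb(observe()['ee_pos']))
print('post R inner',tb(onplane(c,225,137,72)),'pivot post',tb(onplane(c,66,140,72)), tb(onplane(c,334,140,72)))
E
```

```text
casL (array([-0. , 35.9]), np.float64(10.0))
casR (array([ -0. , -45.6]), np.float64(2.9))
lip/casing L (array([ 0. , 23.7]), np.float64(28.1))
lip/casing R (array([ -0. , -32.3]), np.float64(24.5))
tipL (array([-20. ,  35.6]), np.float64(11.5))
tipR (array([-20. , -36.4]), np.float64(5.2))
wingL base (array([-20. ,  37.1]), np.float64(6.6))
wingR topinner (array([-20. , -46.2]), np.float64(74.9))
lipL [array([-14.8,  24. ]), array([-15.6,  21.8]), array([-15.9,  21.1])]
lipR [array([-15.6, -33.7]), array([-16.4, -35. ]), array([-16.7, -35.5])]
tipR [array([-20.5, -37.4]), array([-21.7, -39.4]), array([-22.8, -41.4]), array([-23.7, -43. ])]
tipL [array([-19.8,  36.2]), array([-21. ,  32.4]), array([-22.1,  28.7]), array([-23.1,  25.7])]
tray y mid [array([ -56.7, -123.1]), array([ -66.9, -123.1])] 302.49850272334254 tcp [-155.1 -120.9]
post R inner [-132.2  -90.2] pivot post [-133.7   86.2] [-135.5 -207.8]
```

```bash
cat > f.py <<'E'
from h import *
yaw=1.762; O=np.array([572.9,194.3]); ex=np.array([np.cos(yaw),np.sin(yaw)]); ey=np.array([-ex[1],ex[0]])
def st():
    s=observe(); d=s['ee_pos'][:2]-O; f=s['ft_force'][:2]
    print('clock',round(s['clock'],2),'tcp tb',(d@ex).round(2),(d@ey).round(2),s['ee_pos'][2].round(2),'yawerr',(s['tcp_rot'][2]-yaw).round(4),'F tb',(f@ex).round(2),(f@ey).round(2),s['ft_force'][2].round(2),'op',s['opening'].round(3)); return s
def to(x,y,z,dy=0): p=O+x*ex+y*ey; return go((p[0],p[1],z),yaw+dy)
E
python3 -c "
from f import *
st(); to(-229,1.5,24)"
```

```text
Traceback (most recent call last):
  File "f.py", line 5, in st
    print('clock',round(s['clock'],2),'tcp tb',(d@ex).round(2),(d@ey).round(2),s['ee_pos'][2].round(2),'yawerr',(s['tcp_rot'][2]-yaw).round(4),'F tb',(f@ex).round(2),(f@ey).round(2),s['ft_force'][2].round(2),'op',s['opening'].round(3)); return s
                                                                                                                                                                                                                     ^^^^^^^^^^^^^^^^^^
AttributeError: 'float' object has no attribute 'round'
```

```bash
sed -i "s/s\['opening'\].round(3)/round(s['opening'],3)/" f.py; python3 -c "
from f import *
st(); to(-229,1.5,24)"
```

```text
clock 6.68 tcp tb -154.79 -118.37 290.6 yawerr 0.0031 F tb -0.47 0.34 -2.38 op 0.153
delta cm [ -7.384 -12.01   26.66 ] turn deg 0.18
```

arm_command --gripper '[0.9,0.9,0.9,0.9,0.9,0.9,0.9,0.9,0.9,0.9,0.9,0.9]' --pt "-1.5 -2.5 1" --pt "-3 -5 3" --pt "-4.5 -7.5 5.5" --pt "-6 -10 8" --pt "-7.3 -12 11" --pt "-7.3 -12 14" --pt "-7.3 -12 17" --pt "-7.3 -12 20" --pt "-7.3 -12 23" --pt "-7.3 -12 25" --pt "-7.3 -12 26.4" --pt "-7.3 -12 26.6" --yaw '[0.2,0.2,0.2,0.2,0.2,0.2,0.2,0.2,0.2,0.2,0.2,0.2]'

```text
clock: 7.68
ee_pos: [612.4, -30.5, 22.1]
tcp_rot: [-3.137, -0.001, 1.761]
ft_force: [0.0, 0.2, -1.3]
opening: 0.152
```

arm_command --gripper '[0.9,0.9,0.9,0.9]' --pt "0 0 0" --pt "0 0 0" --pt "0 0 0" --pt "0 0 0" --yaw '[0,0,0,0]'

```text
clock: 8.02
ee_pos: [615.2, -29.9, 26.1]
tcp_rot: [3.14, 0.001, 1.762]
ft_force: [0.0, 0.0, -1.1]
opening: 0.151
```

```bash
python3 -c "
from f import *
st(); to(-229,1.5,20)
c=snap('wrist','w4'); 
from m2 import cloud
P=cloud(c); t=np.stack([(P[...,:2]-O)@ex,(P[...,:2]-O)@ey,P[...,2]],-1)
print(np.nanmedian(t[5:60:5,200:312].reshape(-1,3),axis=0), np.nanmedian(t[110:120,100:160].reshape(-1,3),axis=0),np.nanmedian(t[10,205:212],axis=0),np.nanmedian(t[70,203:312],axis=0),np.nanmedian(t[100:200,253:262].reshape(-1,3),axis=0))
"
```

```text
clock 8.02 tcp tb -228.14 1.06 26.09 yawerr 0.0001 F tb 0.02 -0.01 -1.13 op 0.151
delta cm [-0.086 -0.044  0.609] turn deg 0.0
[-127.01509181    0.23962437   36.84311421] [-159.56219463   59.42164014    8.34145499] [-120.29875666   17.03080544   36.91072571] [-1.40745356e+02 -1.22544732e-01  3.59042825e+01] [-1.71222050e+02 -1.20291129e-01  3.32739262e+01]
```

arm_command --gripper '[0.9,0.9,0.9,0.9,0.9,0.9,0.9,0.9,0.9,0.9]' --pt "0 0 0.4" --pt "0 0 0.7" --pt "0 0 0.9" --pt "0.5 0 0.98" --pt "1 0 0.98" --pt "1.5 0 0.98" --pt "2 0 0.98" --pt "2.5 0 0.98" --pt "2.8 0 0.98" --pt "2.8 0 0.98" --yaw '[0,0,0,0,0,0,0,0,0,0]'

```text
clock: 8.9
ee_pos: [610.5, -2.3, 16.2]
tcp_rot: [3.139, 0.001, 1.762]
ft_force: [0.1, -0.4, 8.9]
opening: 0.148
```

```bash
python3 -c "
from f import *
st();to(-180,1.0,16.2)"
```

```text
clock 8.9 tcp tb -200.15 0.48 16.17 yawerr 0.0005 F tb -0.41 -0.01 8.93 op 0.148
delta cm [ 2.015 -0.051 -0.003] turn deg 0.03
```

arm_command --gripper '[0.9,0.9,0.9,0.9,0.9,0.9,0.9,0.9]' --pt "0 -0.05 -0.08" --pt "0 -0.05 -0.08" --pt "0.5 -0.05 -0.08" --pt "1.0 -0.05 -0.08" --pt "1.4 -0.05 -0.08" --pt "1.8 -0.05 -0.08" --pt "2.0 -0.05 -0.08" --pt "2.0 -0.05 -0.08" --yaw '[0,0,0,0,0,0,0,0]'

```text
clock: 9.57
ee_pos: [605.3, 17.6, 16.2]
tcp_rot: [3.141, 0.0, 1.762]
ft_force: [0.4, -1.1, 6.4]
opening: 0.152
```

```bash
python3 -c "
from f import *
st()"
```

```text
clock 9.57 tcp tb -179.68 1.79 16.18 yawerr 0.0004 F tb -1.13 -0.22 6.45 op 0.152
```

arm_command --gripper '[0.9,0.9,0.9,0.9,0.9,0.9,0.9]' --pt "0 0 -0.1" --pt "0.4 0 -0.1" --pt "0.7 0 -0.1" --pt "1.0 0 -0.1" --pt "1.3 0 -0.1" --pt "1.5 0 -0.1" --pt "1.5 0 -0.1" --yaw '[0,0,0,0,0,0,0]'

```text
clock: 10.15
ee_pos: [602.3, 32.5, 16.8]
tcp_rot: [3.141, -0.0, 1.762]
ft_force: [2.0, -0.2, -1.5]
opening: 0.153
```

```bash
python3 -c "
from f import *
st()"
```

```text
clock 10.15 tcp tb -164.47 1.93 16.8 yawerr 0.0001 F tb -0.57 -1.95 -1.51 op 0.153
```

arm_command --gripper '[0.9,0.9,0.9,0.9,0.9,0.9,0.9,0.9]' --pt "0 0.05 0" --pt "0.3 0.08 0" --pt "0.6 0.08 0" --pt "0.9 0.08 0" --pt "1.2 0.08 0" --pt "1.5 0.08 0" --pt "1.8 0.08 0" --pt "2.0 0.08 0" --yaw '[0,0,0,0,0,0,0,0]'

```text
clock: 10.82
ee_pos: [599.1, 52.2, 16.8]
tcp_rot: [3.141, 0.0, 1.762]
ft_force: [2.1, -0.6, -1.2]
opening: 0.151
```

```bash
python3 -c "
from f import *
st()"
```

```text
clock 10.82 tcp tb -144.5 1.32 16.82 yawerr 0.0002 F tb -1.05 -1.99 -1.19 op 0.151
```

arm_command --gripper '[0.9,0.9,0.9,0.9,0.9,0.9,0.9,0.9,0.9,0.9]' --pt "0.2 0.05 0" --pt "0.4 0.05 0" --pt "0.6 0.05 0" --pt "0.8 0.05 0" --pt "1.0 0.05 0" --pt "1.2 0.05 0" --pt "1.4 0.05 0" --pt "1.6 0.05 0" --pt "1.8 0.05 0" --pt "2.0 0.05 0" --yaw '[0,0,0,0,0,0,0,0,0,0]'

```text
clock: 11.65
ee_pos: [595.8, 71.5, 16.8]
tcp_rot: [3.142, 0.0, 1.762]
ft_force: [1.7, -4.7, -1.2]
opening: 0.154
```

```bash
python3 -c "
from f import *
st()"
```

```text
clock 11.65 tcp tb -124.94 0.88 16.8 yawerr 0.0004 F tb -4.92 -0.76 -1.23 op 0.154
```

arm_command --gripper '[0.9,0.9,0.9,0.9,0.9,0.9,0.9,0.9,0.9,0.9]' --pt "0.2 0 0" --pt "0.4 0 0" --pt "0.6 0 0" --pt "0.8 0 0" --pt "1.0 0 0" --pt "1.2 0 0" --pt "1.4 0 0" --pt "1.6 0 0" --pt "1.8 0 0" --pt "1.8 0 0" --yaw '[0,0,0,0,0,0,0,0,0,0]'

```text
clock: 12.48
ee_pos: [592.2, 89.7, 16.8]
tcp_rot: [-3.142, -0.0, 1.762]
ft_force: [2.5, -0.4, -1.8]
opening: 0.149
```

```bash
python3 -c "
from f import *
st()"
```

```text
clock 12.48 tcp tb -106.37 0.89 16.78 yawerr 0.0001 F tb -0.88 -2.37 -1.79 op 0.149
```

arm_command --gripper '[0.6,0.4,0.4,0.4,0.4,0.4,0.4,0.4,0.4,0.4]' --pt "0 0 0" --pt "0 0 0" --pt "0 0 0" --pt "0 0 0" --pt "0 0 -1" --pt "0 0 -2.5" --pt "0 0 -4.5" --pt "0 0 -6.5" --pt "0 0 -8" --pt "0 0 -8" --yaw '[0,0,0,0,0,0,0,0,0,0]'

```text
clock: 13.32
ee_pos: [594.0, 89.3, 100.6]
tcp_rot: [3.136, 0.001, 1.762]
ft_force: [0.6, -0.2, -0.5]
opening: 0.603
```

```bash
python3 -c "
from f import *
st(); c=snap('wrist','w5')"
```

```text
clock 13.32 tcp tb -107.06 -0.8 100.6 yawerr 0.0 F tb -0.33 -0.57 -0.51 op 0.603
```

View pics/w5.png

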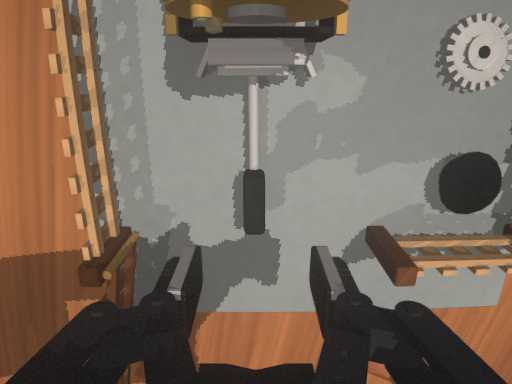

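The wrist view shows the burner straight in the tunnel, with its tray end at (252,70) between the flare wings and its grip at (254,170..234). The right and left posts and the gear and cap are clear.

```bash
python3 -c "
from f import *
c=load('w5'); tb=lambda p:((p[:2]-O)@ex,(p[:2]-O)@ey)
print('grip end',tb(onplane(c,254,234,44)),'front',tb(onplane(c,255,170,44)))
st(); to(-150,-1,100,np.pi/2)"
```

```text
grip end (np.float64(-119.46054874811085), np.float64(-0.4995348601532637)) front (np.float64(-76.4783350589735), np.float64(-1.2478870906689221))
clock 13.37 tcp tb -106.98 0.04 98.69 yawerr -0.0 F tb -0.06 0.16 0.22 op 0.598
delta cm [-4.302  0.104 -0.131] turn deg -90.0
```

arm_command --gripper '[0.6,0.8,1,1,1,1,1,1,1,1,1,1]' --pt "-1 0.1 0" --pt "-2 0.1 0" --pt "-3 0.1 0" --pt "-4 0.1 0" --pt "-4.3 0.1 0" --pt "-4.3 0.1 0" --pt "-4.3 0.1 0" --pt "-4.3 0.1 0" --pt "-4.3 0.1 0" --pt "-4.3 0.1 0" --pt "-4.3 0.1 0" --pt "-4.3 0.1 0" --yaw '[-7.1,-14.2,-21.3,-28.4,-35.5,-42.6,-49.7,-56.8,-63.9,-71,-78.1,-85]'

```text
clock: 14.37
ee_pos: [600.9, 47.2, 95.7]
tcp_rot: [3.141, -0.002, -3.031]
ft_force: [0.3, 0.8, 0.0]
opening: -0.0
```

```bash
python3 -c "
from f import *
st(); to(-150,-0.5,30,np.pi/2)"
```

```text
clock 14.37 tcp tb -149.75 0.49 95.72 yawerr -4.7934 F tb 0.72 -0.49 0.05 op -0.0
delta cm [-0.1   -0.017  6.572] turn deg -364.64
```

arm_command --gripper '[1,1,1,1,1,1,1]' --pt "-0.05 0 1.5" --pt "-0.1 0 3" --pt "-0.1 0 4.5" --pt "-0.1 0 6" --pt "-0.1 0 7" --pt "-0.1 0 7.1" --pt "-0.1 0 7.1" --yaw '[-4.6,-4.6,-4.6,-4.6,-4.6,-4.6,-4.6]'

```text
clock: 14.95
ee_pos: [602.1, 47.3, 25.1]
tcp_rot: [3.141, -0.001, -2.957]
ft_force: [0.5, -0.2, 0.9]
opening: -0.0
```

arm_command --gripper '[1,1,1,1,1,1,1,1]' --pt "0 0.3 0" --pt "0 0.5 0" --pt "0 0.7 0" --pt "0 0.9 0" --pt "0 1.1 0" --pt "0 1.3 0" --pt "0 1.5 0" --pt "0 1.5 0" --yaw '[0,0,0,0,0,0,0,0]'

```text
clock: 15.62
ee_pos: [600.0, 62.1, 26.0]
tcp_rot: [-3.141, 0.001, -2.957]
ft_force: [0.6, -1.5, 0.9]
opening: -0.001
```

```bash
sed -i "s/'yawerr',(s\['tcp_rot'\]\[2\]-yaw).round(4)/'yaw',s['tcp_rot'][2].round(4)/" f.py; python3 -c "
from f import *
st()"
```

```text
clock 15.62 tcp tb -134.99 -1.45 26.01 yaw -2.9571 F tb -1.55 -0.27 0.89 op -0.001
```

arm_command --gripper '[1,1,1,1,1,1,1,1]' --pt "0 0.2 0" --pt "0 0.4 0" --pt "0 0.6 0" --pt "0 0.8 0" --pt "0 0.95 0" --pt "0 1.1 0" --pt "0 1.2 0" --pt "0 1.2 0" --yaw '[0,0,0,0,0,0,0,0]'

```text
clock: 16.28
ee_pos: [597.7, 73.6, 26.0]
tcp_rot: [-3.141, 0.0, -2.957]
ft_force: [0.3, -4.2, 1.7]
opening: -0.002
```

```bash
python3 -c "
from f import *
st()"
```

```text
clock 16.28 tcp tb -123.18 -1.44 25.99 yaw -2.9572 F tb -4.18 0.49 1.66 op -0.002
```

arm_command --gripper '[1,1,1,1,1]' --pt "0 0.05 0" --pt "0 0.1 0" --pt "0 0.15 0" --pt "0 0.2 0" --pt "0 0.2 0" --yaw '[0,0,0,0,0]'

```text
clock: 16.7
ee_pos: [597.4, 75.5, 26.0]
tcp_rot: [-3.141, 0.0, -2.957]
ft_force: [0.3, -4.8, 2.8]
opening: -0.0
```

arm_command --gripper '[1,1,1,1,1,1]' --pt "0 0.05 0" --pt "0 0.1 0" --pt "0 0.15 0" --pt "0 0.2 0" --pt "0 0.25 0" --pt "0 0.25 0" --yaw '[0,0,0,0,0,0]'

```text
clock: 17.2
ee_pos: [596.9, 77.9, 26.0]
tcp_rot: [-3.141, 0.0, -2.957]
ft_force: [0.4, -5.5, 2.2]
opening: 0.001
```

arm_command --gripper '[1,1,1,1,1,1]' --pt "0 0.05 0" --pt "0 0.1 0" --pt "0 0.15 0" --pt "0 0.2 0" --pt "0 0.25 0" --pt "0 0.25 0" --yaw '[0,0,0,0,0,0]'

```text
clock: 17.7
ee_pos: [596.6, 79.9, 26.0]
tcp_rot: [-3.141, 0.0, -2.957]
ft_force: [0.8, -7.8, 2.5]
opening: -0.0
```

arm_command --gripper '[1,1,1,1]' --pt "0 0.05 0" --pt "0 0.1 0" --pt "0 0.1 0" --pt "0 0.1 0" --yaw '[0,0,0,0]'

```text
clock: 18.03
ee_pos: [596.4, 80.6, 26.0]
tcp_rot: [-3.14, 0.0, -2.957]
ft_force: [1.6, -10.4, 2.9]
opening: -0.004
```

arm_command --gripper '[1,1,1,1,1]' --pt "0 0.05 0" --pt "0 0.1 0" --pt "0 0.1 0" --pt "0 0.1 0" --pt "0 0.1 0" --yaw '[0,0,0,0,0]'

```text
clock: 18.45
ee_pos: [596.3, 81.2, 26.0]
tcp_rot: [-3.14, 0.0, -2.957]
ft_force: [1.3, -12.6, 2.6]
opening: -0.001
```

```bash
python3 -c "
from f import *
st()"
```

```text
clock 18.45 tcp tb -115.46 -1.48 26.01 yaw -2.9573 F tb -12.67 1.08 2.6 op -0.001
```

arm_command --gripper '[1,1,1,1]' --pt "0 0.05 0" --pt "0 0.05 0" --pt "0 0.05 0" --pt "0 0.05 0" --yaw '[0,0,0,0]'

```text
clock: 18.78
ee_pos: [596.2, 81.5, 26.0]
tcp_rot: [-3.14, 0.0, -2.957]
ft_force: [1.9, -14.2, 2.4]
opening: 0.003
```

arm_command --gripper '[1,1,1]' --pt "0 -0.05 0" --pt "0 -0.1 0" --pt "0 -0.1 0" --yaw '[0,0,0]'

```text
clock: 19.03
ee_pos: [596.2, 81.3, 26.0]
tcp_rot: [-3.141, 0.0, -2.957]
ft_force: [1.0, -8.9, 3.0]
opening: 0.003
```

arm_command --gripper '[1,1,1,1,1,1,1,1,1,1]' --pt "0 -0.6 0" --pt "0 -1.3 0" --pt "0 -2 0" --pt "0 -2.5 -1.5" --pt "0 -2.5 -3.5" --pt "0 -2.5 -6" --pt "0 -2.5 -8.5" --pt "0 -2.5 -10" --pt "0 -2.5 -10" --pt "0 -2.5 -10" --yaw '[0,0,0,0,0,0,0,0,0,0]'

```text
clock: 19.87
ee_pos: [600.8, 57.3, 126.1]
tcp_rot: [3.142, 0.001, -2.958]
ft_force: [-0.5, 0.2, -0.9]
opening: 0.002
```

```bash
python3 -c "
from f import *
c=snap('wrist','w6'); s=st(); to(-219,166,126,np.pi/2)
t=load('top0'); hsv=cv2.cvtColor(t['color'],cv2.COLOR_RGB2HSV)
p=onplane(t,269,134,10); print('funnel ~tb',(p[:2]-O)@ex,(p[:2]-O)@ey)
"
```

```text
clock 19.92 tcp tb -139.67 -0.81 125.13 yaw -2.9575 F tb -0.91 0.08 -0.72 op 0.001
delta cm [16.624 -8.052 -0.087] turn deg -360.41
funnel ~tb -251.33820789175877 -120.89585797715007
```

View pics/w6.png

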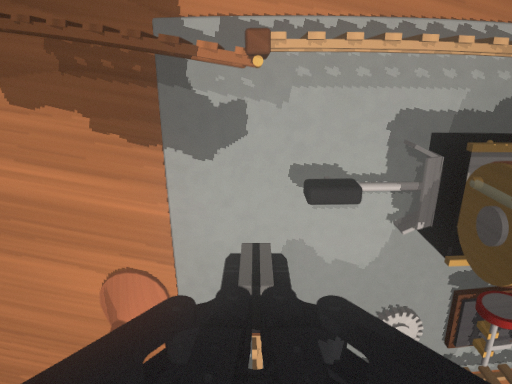

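The burner is home and aligned, with its grip at (305..361,190) and its rod entering the tunnel at u≈418. The gate is still open at upper left, its pivot knob at (258,61).

```bash
python3 -c "
from f import *
c=load('w6'); tb=lambda p:((p[:2]-O)@ex,(p[:2]-O)@ey)
print('grip end',tb(onplane(c,305,192,44)),'knob',tb(onplane(c,258,61,66)),'gate far top',tb(onplane(c,100,33,62)), tb(onplane(c,180,48,62)))
"
```

```text
grip end (np.float64(-103.8131795829681), np.float64(3.7224519714396025)) knob (np.float64(-136.32874790196064), np.float64(89.73445571563873)) gate far top (np.float64(-226.41115980978944), np.float64(107.35071169279367)) (np.float64(-180.6961026379397), np.float64(97.67357795921484))
```

arm_command --gripper '[1,1,1,1,1,1,1,1,1,1,1,1]' --pt "2.5 -1.2 0" --pt "5 -2.4 0" --pt "7.5 -3.6 0" --pt "10 -4.8 0" --pt "12.5 -6 0" --pt "15 -7.3 0" --pt "16.6 -8 0" --pt "16.6 -8 2" --pt "16.6 -8 4.5" --pt "16.6 -8 7" --pt "16.6 -8 8.5" --pt "16.6 -8 8.5" --yaw '[0,0,0,0,0,0,0,0,0,0,0,0]'

```text
clock: 20.92
ee_pos: [449.6, -51.1, 37.4]
tcp_rot: [3.139, -0.006, -2.958]
ft_force: [-1.1, 0.9, -0.3]
opening: 0.0
```

```bash
python3 -c "
from f import *
s=st(); x=(s['ee_pos'][:2]-O)@ex; y=(s['ee_pos'][:2]-O)@ey
th=np.linspace(2.1,0,29)
for i,t in enumerate(th):
    u=np.array([-np.sin(t),-np.cos(t)]);n=np.array([-np.cos(t),np.sin(t)])
    q=np.array([-135,92])+110*u+20*n; print(round(t,2),'[%.1f, %.1f]'%((q[1]-y)/10,(q[0]-x)/10),end='; ')
"
```

```text
clock 20.92 tcp tb -217.48 167.73 37.39 yaw -2.9576 F tb 1.07 0.95 -0.31 op 0.0
2.1 [-0.3, -0.2]; 2.02 [-0.9, -0.8]; 1.95 [-1.6, -1.2]; 1.88 [-2.4, -1.6]; 1.8 [-3.1, -2.0]; 1.72 [-3.9, -2.3]; 1.65 [-4.7, -2.6]; 1.58 [-5.5, -2.7]; 1.5 [-6.4, -2.9]; 1.43 [-7.2, -2.9]; 1.35 [-8.0, -2.9]; 1.28 [-8.9, -2.9]; 1.2 [-9.7, -2.7]; 1.12 [-10.5, -2.5]; 1.05 [-11.3, -2.3]; 0.98 [-12.1, -2.0]; 0.9 [-12.8, -1.6]; 0.83 [-13.6, -1.2]; 0.75 [-14.3, -0.7]; 0.68 [-14.9, -0.2]; 0.6 [-15.5, 0.4]; 0.53 [-16.1, 1.0]; 0.45 [-16.6, 1.7]; 0.38 [-17.1, 2.4]; 0.3 [-17.5, 3.1]; 0.23 [-17.8, 3.8]; 0.15 [-18.2, 4.6]; 0.08 [-18.4, 5.4]; 0.0 [-18.6, 6.2];
```

arm_command --gripper '[1,1,1,1,1,1,1,1,1,1,1]' --pt "-0.9 -0.8 0" --pt "-1.6 -1.2 0" --pt "-2.4 -1.6 0" --pt "-3.1 -2 0" --pt "-3.9 -2.3 0" --pt "-4.7 -2.6 0" --pt "-5.5 -2.7 0" --pt "-6.4 -2.9 0" --pt "-7.2 -2.9 0" --pt "-8 -2.9 0" --pt "-8.9 -2.9 0" --yaw '[0,0,0,0,0,0,0,0,0,0,0]'

```text
clock: 21.83
ee_pos: [545.5, -63.4, 40.7]
tcp_rot: [3.141, -0.0, -2.957]
ft_force: [-1.2, 1.0, -0.2]
opening: 0.001
```

arm_command --gripper '[1,1,1,1,1,1,1,1,1,1,1]' --pt "-0.8 0.2 0" --pt "-1.6 0.4 0" --pt "-2.4 0.6 0" --pt "-3.2 0.9 0" --pt "-3.9 1.3 0" --pt "-4.7 1.7 0" --pt "-5.4 2.2 0" --pt "-6 2.7 0" --pt "-6.6 3.3 0" --pt "-7.2 3.9 0" --pt "-7.4 4.2 0" --yaw '[0,0,0,0,0,0,0,0,0,0,0]'

```text
clock: 22.75
ee_pos: [610.6, -7.8, 40.8]
tcp_rot: [-3.142, 0.0, -2.957]
ft_force: [-0.7, -0.3, -0.5]
opening: 0.004
```

```bash
python3 -c "
from f import *
s=st(); to(-163,-18,40,np.pi/2); to(-155,-18,40,np.pi/2)
c=snap('top','top7');c=snap('wrist','w7')"
```

```text
clock 22.75 tcp tb -205.55 1.4 40.81 yaw -2.9567 F tb -0.12 0.76 -0.51 op 0.004
delta cm [-1.913  4.267  0.081] turn deg -360.36
delta cm [-1.908  5.067  0.081] turn deg -360.36
```

View pics/w7.png

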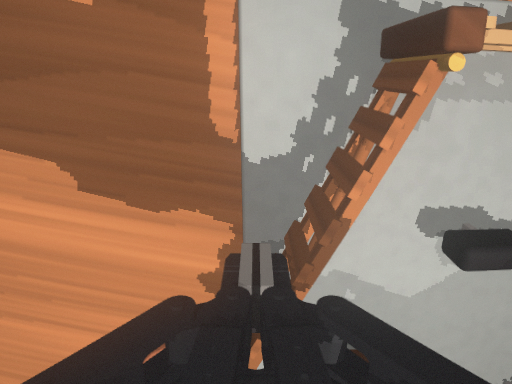

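The gate is following the fingers and stands about 0.5 rad open. The grip, at right (443..512,250), is undisturbed.

arm_command --gripper '[1,1,1,1,1,1,1,1,1,1,1]' --pt "-0.3 0.5 0" --pt "-0.7 1.0 0" --pt "-1.0 1.6 0" --pt "-1.3 2.2 0" --pt "-1.6 2.8 0" --pt "-1.8 3.3 0" --pt "-1.9 3.7 0" --pt "-1.9 4.0 0" --pt "-1.9 4.3 0" --pt "-1.9 4.5 0" --pt "-1.9 4.5 0" --yaw '[0,0,0,0,0,0,0,0,0,0,0]'

```text
clock: 23.77
ee_pos: [620.2, 39.2, 40.8]
tcp_rot: [3.142, -0.0, -2.957]
ft_force: [-0.2, 0.5, -0.1]
opening: 0.0
```

arm_command --gripper '[1,1,1,1,1]' --pt "0 0.2 0" --pt "0 0.4 0" --pt "0 0.6 0" --pt "0 0.7 0" --pt "0 0.7 0" --yaw '[0,0,0,0,0]'

```text
clock: 24.18
ee_pos: [619.3, 44.9, 40.9]
tcp_rot: [-3.14, 0.0, -2.957]
ft_force: [1.8, -5.5, -0.5]
opening: 0.001
```

```bash
python3 -c "
from f import *
s=st()"
```

```text
clock 24.18 tcp tb -155.45 -17.15 40.86 yaw -2.9569 F tb -5.78 -0.76 -0.5 op 0.001
```

arm_command --gripper '[1,1,1,1,1,1,1,1,1,1,1,1]' --pt "0 0.05 0" --pt "0 0.05 0" --pt "0 0.05 0" --pt "0 -0.5 0" --pt "0 -1.5 0" --pt "0 -2.5 0" --pt "0 -2.5 -3" --pt "0 -2.5 -6" --pt "0 -2.5 -10" --pt "0 -2.5 -13.5" --pt "0 -2.5 -16" --pt "0 -2.5 -16" --yaw '[0,0,0,0,0,0,0,0,0,0,0,0]'

```text
clock: 25.18
ee_pos: [626.0, 20.4, 206.8]
tcp_rot: [-3.14, 0.009, -2.958]
ft_force: [0.3, -0.3, 0.3]
opening: -0.001
```

```bash
python3 -c "
from f import *
s=st(); c=snap('wrist','w8'); snap('top','top8')"
```

```text
clock 25.18 tcp tb -180.84 -19.07 206.84 yaw -2.9577 F tb -0.39 -0.2 0.34 op -0.001
```

View pics/w8.png

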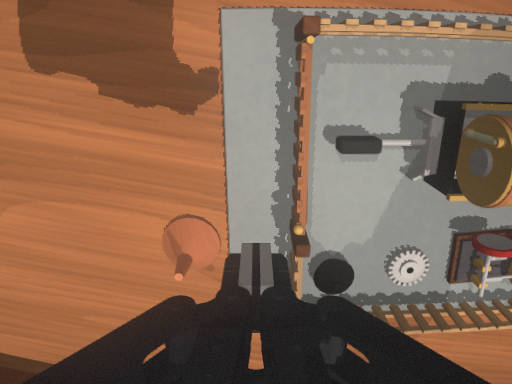

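The gate is in line with the fence, its knobs at (310,40) and (299,230) beside the posts. The burner is in place with its grip at (337..381,145), and the bystanders look untouched.

```bash
python3 -c "
from f import *
c=load('w8'); tb=lambda p:np.array([(p[:2]-O)@ex,(p[:2]-O)@ey]).round(1)
a=tb(onplane(c,310.5,40,66));b=tb(onplane(c,299,230,66)); print('knobs',a,b,'gate angle',np.arctan2(-(b-a)[0],-(b-a)[1]))
g=tb(onplane(c,337,145,44)); r=tb(onplane(c,424,142.5,26)); r0=tb(onplane(c,384,144,26)); print('grip end',g,'rod',r0,r,'grip y mid',tb(onplane(c,360,145,44)))
A,B=load('top0')['color'],load('top8')['color']
d=cv2.absdiff(A,B).max(2)
for n,(u,v) in dict(engine=(125,155),gear=(170,144),cap=(204,133),funnel=(269,134)).items():
    q=lambda I:cv2.cvtColor(I[v-16:v+16,u-16:u+16],cv2.COLOR_RGB2GRAY).astype(np.float32)
    print(n,cv2.phaseCorrelate(q(A),q(B)))
"
```

```text
knobs [-136.2   89.4] [-140.2  -73. ] gate angle 0.024625562866468633
grip end [-105.3    1.7] rod [-54.7  -1.1] [-14.6   0.4] grip y mid [-84.    1.7]
engine ((0.04505331149026581, 0.0002468677396745278), 1.004360256716609)
gear ((-8.718409047874207, -0.14669970995094417), 0.2601408688351512)
cap ((0.07929365153947998, -0.0892934548621156), 0.04822883615270257)
funnel ((-13.480197626949938, 0.45923567695624), 0.131548716686666)
```

```bash
python3 -c "
from f import *
tb=lambda p:np.array([(p[:2]-O)@ex,(p[:2]-O)@ey]).round(1)
a,b=load('w5'),load('w8')
print('gear',tb(onplane(a,485,52,22)),tb(onplane(b,408,267,22)),'cap',tb(onplane(a,470,182,44)),tb(onplane(b,333,276,44)))
print('funnel w2/w8',tb(onplane(load('w2'),412,223,10)),tb(onplane(b,190,240,10)))
st(); print(hand_in())
"
```

```text
gear [  -4.6 -147.7] [  -8.  -143.1] cap [ -84.4 -138.2] [ -99.1 -138.2]
funnel w2/w8 [-250.3 -117.9] [-254.4 -112.1]
clock 25.28 tcp tb -180.24 -17.06 201.41 yaw -2.9577 F tb 0.19 0.12 -0.62 op -0.001
the job is handed in; nothing more can be done
None
```

The job is handed in at 25 s of the 66 s. The burner is home in the tunnel and the gate is shut, but my check on the bystanders was not conclusive.

**Insertion:** I carried the burner in by its grip until its nose was about 62 mm into the tunnel, past the leaf spring. Then I let go and pushed on the flat end of the grip with shut fingers. The push stayed around 4–5.5 N from drag, then climbed about 3 N per mm to a peak of 14.2 N at the wrist. That puts roughly 8 N on the stop by my estimate, with the nose near x = 82 mm. I then backed off and swung the gate shut at about 0.9 rad/s until it met its limit at about 5.5 N.

**Last checks:**
- **Burner:** it lies in line with the tunnel, and the end of its grip read x = −103.8 mm before the gate was swung and −105.3 mm after. These are two views good to about 2 mm, so I take it as unmoved. The nose-to-buffer gap is hidden and could not be measured.
- **Gate:** it measured about 0.025 rad, under the 0.06 limit.
- **Robot:** it ended at 201 mm height with no contact force.
- **Bystanders:**
  - The engine showed no shift.
  - The top-view comparison gave no usable result for the gear, cap and funnel; I think the arm hid them.
  - Wrist views with points picked by eye differed by about 6 mm for the gear, 7 mm for the funnel and 15 mm for the cap. The cap's figure is over the 10 mm limit.
  - I put these down to viewing tall objects at an angle. I felt no unexpected contact and planned the tool's path clear of all three, but I did not confirm they stayed put.

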